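# Lock the ingot mould with the slotted clamp screw

### The arm

A 7-joint arm with a two-finger parallel gripper is mounted at the origin on the work surface. World frame = base frame: x ahead of the robot, y to its left, z up, the work surface at z = 0. Lengths are in m, angles in degrees, forces in N, time in s.
With the tool pointing down it reaches from about 0.35 to 0.9 m from the base axis. Payload 19.9 kg.
Tool frame: the origin (TCP) lies on the mounting face of the last link; the fingertips stand 173 mm ahead of it and the grasp point (between the pads) lies 155 mm ahead of it; z points along the fingers, y is the line along which they close (so a half turn about z gives the same grasp; the last joint's range is limited). The gripper opens to 85 mm and grips with 20 to 120 N. Pads are 22 mm wide; open, the fingers measure 114 mm over their backs; the gripper's body (76 mm by 85 mm) begins 54 mm behind the grasp point. The pads swing forward as they close: fully open they stand 13 mm farther back than shut.
Start: joints at [62.596, 23.915, -0.59, 92.452, 0.269, 63.638, -3.037], TCP at [0.264, -0.566, 0.405] pointing down, gripper open.
Joint ranges: [-161.28, 161.28], [-22.2, 115.67], [-73.04, 71.86], [3.21, 147.25], [-68.34, 248.33], [10.77, 114.83], [-161.83, 161.83]. Speed limits (degrees/s): [108.29, 108.29, 136.94, 136.94, 172.46, 172.46, 172.46].

### API

Orientations are given as a 3x3 rotation matrix whose columns are the frame's x, y, z axes.
In Python, from cell import r, snapshot gives the robot as it stands. The module is installed in compiled form; this text tells all that it offers.
- The arm moves only by the tool step_arm, never from a script. Its argument "motion" is a list of rows, each an object of numbers: "dx", "dy", "dz": the shift along the tool's x, y, z in m; "wx", "wy", "wz": the turn, a rotation vector about the tool's x, y, z in rad; "hand": the gripper command: -1 is shut, 1 is fully open, values between are in proportion. In form: [{"dx": .., "dy": .., "dz": .., "wx": .., "wy": .., "wz": .., "hand": ..}, ...]. A call has 1 to 10 rows; each row shifts and turns the commanded pose from where the row before left it, along the tool's axes as they then stand; what a row does not reach is not made up. A row lasts 1/12 s, in which the tool goes at most 41.7 mm and 7.16 degrees, less where a joint would pass 70% of its speed; a pose out of reach is approached as far as the arm can. A call is refused whole if a number of a shift passes 0.0417 or a number of a turn 0.125, either way. A call with a gripper value outside its range is refused whole. The fingers move at their own pace and stop on an object; "newtons" is the grip in N (left out, the last holds). Time passes only in rows, so rows that do not move let the fingers close. It gives the time, the measured TCP pose, the force, the opening and the grip force at its end, in the units of the state.
- r.read_state(): the state, without advancing time (a new reading comes with each control period).
- snapshot(name): name is "scene" or "side" or "wrist"; returns a dict with "pixels" (480x640x3 uint8, red, green, blue), "vertical_fov" (degrees; the focal length in pixels is half the picture's height over the tangent of half this angle, whatever the lens; pixels are square), "cx", "cy" (the principal point, pixels), "pose" (4x4, takes a point from camera to world coordinates). Camera axes: x right, y down, z forward; pixel columns grow to the right and rows downward; lengths in m; the calibration is good to about 2 mm. A picture is of the moment at which its call begins. There is no depth.
- r.sign_off(): hands the job in; it is judged then, once.
The state is a dict: "time": time; "joint_positions": joint angles; "qd": joint speeds; "tau": joint torques, N m; "position": TCP position; "orientation": TCP orientation; "wrist_force": force on the tool from outside, world axes, zero at the start; "moment": the same for the moment, N m; "width": finger opening in m; "finger_force": force on a finger pad.
Only numpy, scipy, OpenCV 4.12 (cv2) and the standard library are available. Lean on these libraries where they do the work, as an engineer would, in place of code of your own. Each camera call takes 0.05 s, during which the arm holds its last target. There are 200 camera calls.

### The job

Get the ingot mould ready for pouring: take the flat screwdriver out of the tool rack, find the slot of the mould's clamp screw with its blade, pressing only lightly (rotate it until it drops in), then turn the screw clockwise until it is fully home against its stop. Afterwards hang the screwdriver back in the rack hole it came from and let go. Do not pull out or upset the other three tools in the rack, and do not push the crucible or the cup about.

Things in the scene. Friction and masses are not known exactly. Their poses are not given: they have to be found in the camera images.
- driver: The flat screwdriver, 154 mm long, hanging upright in any one of the rack's four holes; alone with a square handle: wood, 28 x 28 mm, from 6 to 74 mm above the origin. Origin: on its axis under the round steel shoulder (38 mm across, 6 mm thick) that rests on the rack's plate. z up the handle; x and y square to the flats, along the rack's while hanging. 0.11 to 0.22 kg.
- driver_grip (a point): Middle of the screwdriver's square handle on its axis, 45 mm above the origin: the height to grip. In the rack, grip with one finger before and one behind the row of tools (closing along the driver's x): neighbours 48 mm away, axis to axis, leave no other gap.
- driver_tip (a point): Centre of the end of the screwdriver's blade, on the axis 80 mm below the driver's origin; same axes as the driver. The blade is 20 mm wide along y, 3.5 mm thick along x and 22 mm long; above it a round 11 mm shank.
- rack: Fixed dark wooden tool rack. Origin on the table under its middle; its row of four holes runs along its y, x across the row. A plate 70 x 200 mm, 14 mm thick, its top 100 mm above the table, on two end boards; four 27 mm square holes at y = -72, -24, 24 and 72 mm, open in front, behind and below. A tool hanging in it has its origin on the plate's top.
- file: Another tool in the rack: flat file with a round wooden handle 26 mm thick, reaching 70 mm above the plate. Origin at its shoulder on the plate's top. To be left hanging.
- burnisher: Another tool in the rack: burnisher with a thin round wooden handle (20 mm thick, 58 mm above the plate). Origin at its shoulder. To be left hanging.
- punch: Another tool in the rack: punch with a short thick round wooden handle (30 mm thick, 50 mm above the plate). Origin at its shoulder. To be left hanging.
- mould: Fixed iron ingot mould on a base plate 170 x 150 mm; two dark blocks held under a yoke, a flat bar 66 x 124 mm (long along the mould's y) whose top is 94 mm above the table. The clamp screw stands in the middle of that bar. Origin on the table under the screw's axis, z up.
- slot (a point): Centre of the slot in the clamp screw's round head, on its upright axis, level with the slotted face 106 mm above the table; x along the slot (towards the head's lug), z up; turns with the screw. Slot 32 mm long, 6 mm wide, 8 mm deep (dark floor), edges bevelled to 9 mm wide at the face. A rim, 44 mm across outside and 32 mm inside, rises 4 mm above the face.
- clamp_screw (a joint): Screw angle, rad, growing clockwise seen from above; starts at 0.1 to 0.5; 1.45 is fully home: it stops there, the head's lug beside a stop pin. Stays where left; takes 0.1 N m. At value q the slot's x lies 2.32 - q rad anticlockwise from the mould's x. The blade has about 0.15 rad of play either way in the slot, so the driver must turn that much further.
- crucible: Dark grey empty crucible, 55 mm tall, 56 mm across the rim, standing between mould and rack. Origin under its centre. To be left alone.
- cup: Small terracotta cup, 35 mm tall, 44 mm across the rim, standing nearer the robot. Origin under its centre. To be left alone.
Things that resemble listed ones, but are neither listed nor needed, are in the scene too. What is shaped like the mould but turquoise or yellow is not meant. Leave any pink look-alike of the driver alone.

How it is judged (in metres and radians):
On the way, in this order (a step that is already met when the one before it is completed fails the run):
1. The screwdriver's blade is down in the slot before the screw is turned home (z of driver_tip in the frame of slot below -0.004 m and horizontal distance between driver_tip and slot below 0.01 m and angle between driver's own z axis and vertical below 0.25 rad and value of joint clamp_screw below 0.8 rad), for 0.1 s.
2. The screw is turned home with the blade in the slot (z of driver_tip in the frame of slot below -0.004 m and horizontal distance between driver_tip and slot below 0.01 m and angle between driver's own z axis and vertical below 0.25 rad and value of joint clamp_screw above 1.33 rad), for 0.1 s.
At the end, for the whole second after the job is handed in: The clamp screw is within 0.12 rad of its home stop, and the screwdriver hangs at rest in the rack hole it came from, its shoulder within 10 mm of where it started and upright within 0.12 rad (value of joint clamp_screw above 1.33 rad and distance of driver from where it was at the start of the episode below 0.01 m and angle between driver's own z axis and vertical below 0.12 rad and linear speed of driver below 0.02 m/s and velocity of joint clamp_screw below 0.05 rad/s); the robot touches nothing.
It fails at once if the screwdriver is pressed or wrenched hard against the mould or its screw (contact force between driver and mould above 80 N).
It fails at once if the file is pulled up or upset in the rack (distance of file from where it was at the start of the episode above 0.02 m or angle between file's own z axis and vertical above 0.35 rad).
It fails at once if the burnisher is pulled up or upset in the rack (distance of burnisher from where it was at the start of the episode above 0.02 m or angle between burnisher's own z axis and vertical above 0.35 rad).
It fails at once if the punch is pulled up or upset in the rack (distance of punch from where it was at the start of the episode above 0.02 m or angle between punch's own z axis and vertical above 0.35 rad).
It fails at once if the crucible or the cup is pushed about or upset (distance of any of crucible, cup from where it was at the start of the episode above 0.03 m or angle between any of crucible, cup's own z axis and vertical above 0.35 rad).
It also fails if it takes over 64 s, if anything falls off the work surface, if the arm or the gripper's body presses on something with over 40 N, if the wrist force passes 120 N, or if a joint passes its speed limit or range.

## Working session

There is one attempt and no reset: what is moved stays moved. The work goes in short steps, Python scripts to look and compute and a tool call to move; the robot and the scene stay as the last step left them, time stands still between calls to the robot, and variables do not carry over. Pictures are saved under pics/ and viewed, at most 10 in all, crops included, and the job is handed in when it is done.

Besides the shell and the picture viewer there is one more tool, called after "Call:" as name([rows], argument=value, ...), one row to a line, values as JSON. step_arm: Moves the arm, as the interface text tells. Its arguments: {"type":"object","properties":{"motion":{"type":"array"},"newtons":{"type":"number"}},"required":["motion"]}

```bash
mkdir -p pics
cat > h.py <<'E'
import numpy as np, cv2
from cell import r, snapshot
def shot(cam,name=None):
    s=snapshot(cam)
    if name: cv2.imwrite(f'pics/{name}.png',cv2.cvtColor(s['pixels'],cv2.COLOR_RGB2BGR))
    np.savez(f'pics/{name or cam}.npz',**s)
    return s
def load(n): return dict(np.load(f'pics/{n}.npz'))
def ray(s,u,v):
    f=s['pixels'].shape[0]/2/np.tan(np.radians(s['vertical_fov'])/2)
    d=s['pose'][:3,:3]@np.array([(u-s['cx'])/f,(v-s['cy'])/f,1]); return s['pose'][:3,3],d/np.linalg.norm(d)
def plane(s,u,v,z):
    o,d=ray(s,u,v); return o+d*(z-o[2])/d[2]
def tri(s1,p1,s2,p2):
    A=np.zeros((3,3));b=np.zeros(3);L=[ray(s1,*p1),ray(s2,*p2)]
    for o,d in L: P=np.eye(3)-np.outer(d,d);A+=P;b+=P@o
    X=np.linalg.solve(A,b); return X,[np.linalg.norm((np.eye(3)-np.outer(d,d))@(X-o)) for o,d in L]
def proj(s,X):
    f=s['pixels'].shape[0]/2/np.tan(np.radians(s['vertical_fov'])/2)
    c=s['pose'][:3,:3].T@(np.array(X)-s['pose'][:3,3]); return c[:2]/c[2]*f+np.array([s['cx'],s['cy']])
E
python3 - <<'E'
from h import *
np.set_printoptions(precision=3,suppress=True)
for c in ['scene','side','wrist']:
    s=shot(c,c+'0'); print(c,s['vertical_fov'],s['cx'],s['cy'],s['pose'].tolist())
print(r.read_state())
E
```

```text
scene 44.48611590103362 319.5500411656296 240.0335843876513 [[-0.19320028352183635, 0.8083534606102524, -0.5560920186142857, 1.0986295618975632], [0.9811203120146071, 0.15411153837061278, -0.11684420008457018, 0.07629995011070523], [-0.008751217026332017, -0.5681675073959019, -0.8228663923992071, 1.029604581010652], [0.0, 0.0, 0.0, 1.0]]
side 50.50160812455691 316.34317853452905 246.2042635890274 [[-0.97965453274829, -0.13841955735136208, 0.1453169728847322, 0.2869735932323866], [-0.20057510542727275, 0.6999255964091138, -0.6854734032580581, 0.7953871982404747], [-0.0068281438596011, -0.7006740937368807, -0.7134488004176848, 0.9987102910342921], [0.0, 0.0, 0.0, 1.0]]
wrist 70.93478666334002 318.37259961259923 238.40587608814693 [[0.4247295489673178, -0.8733340418331852, -0.23852140702530114, 0.32393938217152735], [-0.9053181041096624, -0.410299974367373, -0.10978643543451988, -0.5381003445243245], [-0.0019850957920634865, 0.2625672912025481, -0.9649116420612049, 0.37232979348173556], [0.0, 0.0, 0.0, 1.0]]
{'time': 0.15, 'joint_positions': array([62.596, 23.941, -0.589, 92.475,  0.27 , 63.637, -3.036]), 'qd': array([-0.125, -0.195,  0.057, -0.003, -0.001, -0.028,  0.061]), 'tau': array([ -0.   , -86.475,   0.679, -43.506,   0.019,   0.006,  -0.   ]), 'position': array([ 0.264, -0.566,  0.404]), 'orientation': array([[ 0.906,  0.423, -0.   ],
       [ 0.423, -0.906,  0.001],
       [-0.   , -0.001, -1.   ]]), 'wrist_force': array([ 0.203,  0.709, -0.622]), 'moment': array([-0.024,  0.029,  0.031]), 'finger_force': 0.0, 'width': 0.08550432450039104}
```

View pics/scene0.png

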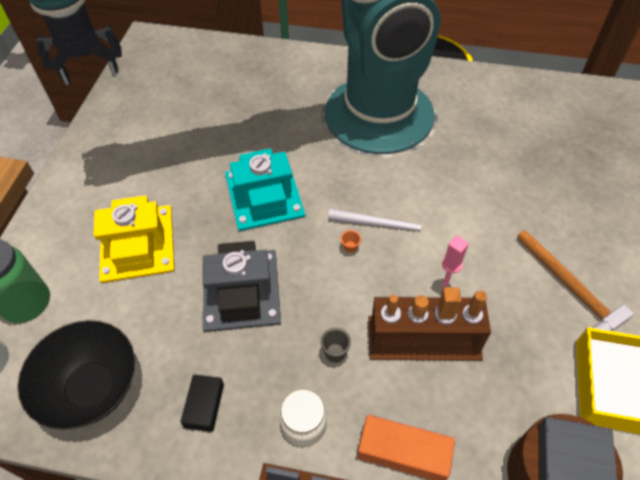

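View pics/side0.png

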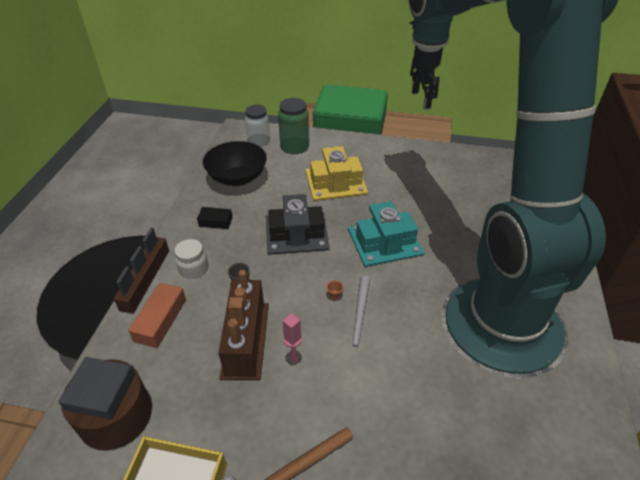

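The scene view shows the dark mould (screw at 234,262), the rack (372–488, 297–360) with the square handle third from the left at (452,297), and the pink look-alike at (455,255). In the side view the mould screw is at (296,205) and the square handle near (237,308). I'll enlarge both.

Run:
```python
from h import *
a=cv2.imread('pics/scene0.png');b=cv2.imread('pics/side0.png')
R=lambda im,x,y,w,h:cv2.resize(im[y:y+h,x:x+w],(400,300),interpolation=cv2.INTER_CUBIC)
cv2.imwrite('pics/c1.png',np.vstack([np.hstack([R(a,362,270,132,99),R(b,190,260,132,99)]),np.hstack([R(a,194,232,100,75),R(b,260,180,100,75)])]))
```

```text
(no output)
```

View pics/c1.png

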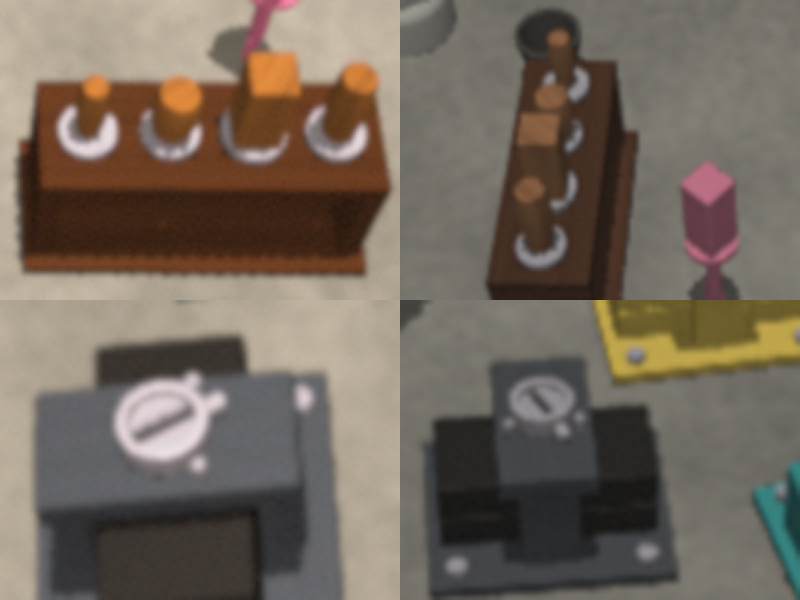

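The crops show the driver top centre at scene (452.1,295.1) and side (236.5,302.9). The screw head is at scene (234.5,262) and side (295.2,205). The slot runs from lower left to upper right, with the lug at its upper-right end.

Run:
```python
from h import *
np.set_printoptions(precision=4,suppress=True)
a,b=load('scene0'),load('side0')
k=132/400
A=lambda x,y:(362+x*k,270+y*k); B=lambda x,y:(190+(x-400)*k,260+y*k)
C=lambda x,y:(194+x/4,232+(y-300)/4); D=lambda x,y:(260+(x-400)/4,180+(y-300)/4)
for n,p,q in [('drv',A(273,76),B(541,130)),('p far L',A(38,83),B(615,62)),('p far R',A(373,83),B(590,285)),('p nearL',A(40,187),B(526,63)),('p nearR',A(390,188),B(490,283)),('screw',C(162,420),D(541,400)),('file',A(360,79),B(531,190)),('sh',A(88,131),B(566,84)),('crucible',(336,338),(238,271)),('pink top',(458,241),B(709,182))]:
    print(n,*tri(a,p,b,q))
for p in [C(135,437),C(192,407),C(215,400),C(198,463),C(192,380)]: print(plane(a,*p,.106))
for p in [D(530,388),D(552,412),D(562,432)]: print(plane(b,*p,.106))
print('yoke',*[plane(a,*C(*p),.094) for p in [(38,395),(300,372),(38,512),(300,487)]])
print('base side', *[plane(b,*D(*p),.01) for p in [(432,595),(676,577)]])
print('cup',plane(a,350,238,.03))
```

```text
drv [0.5849 0.1923 0.1699] [np.float64(0.0010291721568931973), np.float64(0.0010291721568932463)]
p far L [0.5744 0.0657 0.0991] [np.float64(0.00023345797326898327), np.float64(0.00023345797326895242)]
p far R [0.5365 0.2608 0.0989] [np.float64(0.0005571915678978909), np.float64(0.0005571915678976208)]
p nearL [0.6414 0.0772 0.097 ] [np.float64(0.0009488848269691827), np.float64(0.0009488848269691082)]
p nearR [0.6037 0.2727 0.0988] [np.float64(0.0007228390953899169), np.float64(0.0007228390953900226)]
screw [ 0.5544 -0.2005  0.108 ] [np.float64(0.0001358800592572348), np.float64(0.00013588005925721524)]
file [0.5766 0.2398 0.1678] [np.float64(0.0008950404418690614), np.float64(0.0008950404418690442)]
sh [0.6031 0.0986 0.1044] [np.float64(0.0005660847399973753), np.float64(0.000566084739997181)]
crucible [0.6499 0.0112 0.0588] [np.float64(0.0030063658649940707), np.float64(0.0030063658649939944)]
pink top [0.4643 0.1991 0.1549] [np.float64(0.0017073321615113902), np.float64(0.0017073321615113462)]
[ 0.5645 -0.211   0.106 ]
[ 0.5435 -0.1894  0.106 ]
[ 0.5377 -0.1798  0.106 ]
[ 0.5727 -0.1785  0.106 ]
[ 0.5288 -0.1934  0.106 ]
[ 0.5651 -0.2131  0.106 ]
[ 0.5451 -0.1922  0.106 ]
[ 0.5342 -0.1741  0.106 ]
yoke [ 0.5435 -0.2668  0.094 ] [ 0.5073 -0.1473  0.094 ] [ 0.6053 -0.2473  0.094 ] [ 0.5695 -0.1318  0.094 ]
base side [ 0.6101 -0.1015  0.01  ] [ 0.4524 -0.1499  0.01  ]
cup [ 0.4062 -0.0046  0.03  ]
```

Call:
step_arm([
  {"dx": 0.0255, "dy": -0.023, "hand": 1},
  {"dx": 0.0255, "dy": -0.023, "hand": 1},
  {"dx": 0.0255, "dy": -0.023, "hand": 1},
  {"dx": 0.0255, "dy": -0.023, "hand": 1},
  {"dx": 0.0255, "dy": -0.023, "hand": 1},
  {"dx": 0.0255, "dy": -0.023, "hand": 1},
  {"dx": 0.0255, "dy": -0.023, "hand": 1},
  {"dx": 0.0255, "dy": -0.023, "hand": 1},
  {"dx": 0.0255, "dy": -0.023, "hand": 1},
  {"dx": 0.0255, "dy": -0.023, "hand": 1},
])

```text
$.motion[0]: bad value
```

Call:
step_arm([
  {"dx": 0.0255, "dy": -0.023, "hand": 1},
  {"dx": 0.0255, "dy": -0.023, "hand": 1},
  {"dx": 0.0255, "dy": -0.023, "hand": 1},
  {"dx": 0.0255, "dy": -0.023, "hand": 1},
  {"dx": 0.0255, "dy": -0.023, "hand": 1},
  {"dx": 0.0255, "dy": -0.023, "hand": 1},
  {"dx": 0.0255, "dy": -0.023, "hand": 1},
  {"dx": 0.0255, "dy": -0.023, "hand": 1},
  {"dx": 0.0255, "dy": -0.023, "hand": 1},
  {"dx": 0.0255, "dy": -0.023, "hand": 1},
])

```text
$.motion[0]: bad value
```

Call:
step_arm([
  {"wz": -0.12},
  {"wz": -0.12},
  {"wz": -0.12},
  {"wz": -0.12},
  {"wz": -0.12},
  {"wz": -0.12},
  {"wz": -0.12},
  {"wz": -0.12},
  {"wz": -0.12},
  {"wz": -0.12},
])

```text
$.motion[0]: bad value
```

Call:
step_arm([
  {"dx": 0.0255, "dy": -0.023, "dz": 0, "wx": 0, "wy": 0, "wz": 0, "hand": 1},
  {"dx": 0.0255, "dy": -0.023, "dz": 0, "wx": 0, "wy": 0, "wz": 0, "hand": 1},
  {"dx": 0.0255, "dy": -0.023, "dz": 0, "wx": 0, "wy": 0, "wz": 0, "hand": 1},
  {"dx": 0.0255, "dy": -0.023, "dz": 0, "wx": 0, "wy": 0, "wz": 0, "hand": 1},
  {"dx": 0.0255, "dy": -0.023, "dz": 0, "wx": 0, "wy": 0, "wz": 0, "hand": 1},
  {"dx": 0.0255, "dy": -0.023, "dz": 0, "wx": 0, "wy": 0, "wz": 0, "hand": 1},
  {"dx": 0.0255, "dy": -0.023, "dz": 0, "wx": 0, "wy": 0, "wz": 0, "hand": 1},
  {"dx": 0.0255, "dy": -0.023, "dz": 0, "wx": 0, "wy": 0, "wz": 0, "hand": 1},
  {"dx": 0.0255, "dy": -0.023, "dz": 0, "wx": 0, "wy": 0, "wz": 0, "hand": 1},
  {"dx": 0.0255, "dy": -0.023, "dz": 0, "wx": 0, "wy": 0, "wz": 0, "hand": 1},
])

```text
time: 0.98
position: [0.3984, -0.2484, 0.4047]
orientation: [[0.906, 0.423, -0.0], [0.423, -0.906, -0.0], [-0.0, 0.0, -1.0]]
wrist_force: [1.2, -0.2, 0.2]
width: 0.0853
finger_force: 0.0
```

Call:
step_arm([
  {"dx": 0.0255, "dy": -0.023, "dz": 0, "wx": 0, "wy": 0, "wz": 0, "hand": 1},
  {"dx": 0.0255, "dy": -0.023, "dz": 0, "wx": 0, "wy": 0, "wz": 0, "hand": 1},
  {"dx": 0.0255, "dy": -0.023, "dz": 0, "wx": 0, "wy": 0, "wz": 0, "hand": 1},
  {"dx": 0.0255, "dy": -0.023, "dz": 0, "wx": 0, "wy": 0, "wz": 0, "hand": 1},
  {"dx": 0.0255, "dy": -0.023, "dz": 0, "wx": 0, "wy": 0, "wz": 0, "hand": 1},
  {"dx": 0.0255, "dy": -0.023, "dz": 0, "wx": 0, "wy": 0, "wz": 0, "hand": 1},
  {"dx": 0.0255, "dy": -0.023, "dz": 0, "wx": 0, "wy": 0, "wz": 0, "hand": 1},
  {"dx": 0.0255, "dy": -0.023, "dz": 0, "wx": 0, "wy": 0, "wz": 0, "hand": 1},
  {"dx": 0.0255, "dy": -0.023, "dz": 0, "wx": 0, "wy": 0, "wz": 0, "hand": 1},
  {"dx": 0.0255, "dy": -0.023, "dz": 0, "wx": 0, "wy": 0, "wz": 0, "hand": 1},
])

```text
time: 1.82
position: [0.5322, 0.0678, 0.4046]
orientation: [[0.906, 0.423, -0.0], [0.423, -0.906, -0.0], [-0.0, -0.0, -1.0]]
wrist_force: [0.9, -1.3, 0.5]
width: 0.0853
finger_force: 0.0
```

Call:
step_arm([
  {"dx": 0, "dy": 0, "dz": 0, "wx": 0, "wy": 0, "wz": -0.12, "hand": 1},
  {"dx": 0, "dy": 0, "dz": 0, "wx": 0, "wy": 0, "wz": -0.12, "hand": 1},
  {"dx": 0, "dy": 0, "dz": 0, "wx": 0, "wy": 0, "wz": -0.12, "hand": 1},
  {"dx": 0, "dy": 0, "dz": 0, "wx": 0, "wy": 0, "wz": -0.12, "hand": 1},
  {"dx": 0, "dy": 0, "dz": 0, "wx": 0, "wy": 0, "wz": -0.12, "hand": 1},
  {"dx": 0, "dy": 0, "dz": 0, "wx": 0, "wy": 0, "wz": -0.12, "hand": 1},
  {"dx": 0, "dy": 0, "dz": 0, "wx": 0, "wy": 0, "wz": -0.12, "hand": 1},
  {"dx": 0, "dy": 0, "dz": 0, "wx": 0, "wy": 0, "wz": -0.12, "hand": 1},
  {"dx": 0, "dy": 0, "dz": 0, "wx": 0, "wy": 0, "wz": -0.12, "hand": 1},
  {"dx": 0, "dy": 0, "dz": 0, "wx": 0, "wy": 0, "wz": -0.12, "hand": 1},
])

```text
time: 2.65
position: [0.5319, 0.0662, 0.4045]
orientation: [[-0.072, 0.997, -0.0], [0.997, 0.072, -0.0], [0.0, -0.0, -1.0]]
wrist_force: [0.0, -0.7, -0.4]
width: 0.0855
finger_force: 0.0
```

Run:
```python
from h import *
s=shot('wrist','w1'); st=r.read_state()
R=st['orientation'];p=st['position']
print(p,R.round(4).tolist(),'tool y yaw',np.degrees(np.arctan2(R[1,1],R[0,1])))
print(R.T@(np.array([.5847,.1924,.3])-p), proj(s,[.5847,.1924,.174]))
```

```text
[0.53187657 0.06618624 0.40449757] [[-0.0815, 0.9967, -0.0005], [0.9967, 0.0815, 0.0], [0.0, -0.0005, -1.0]] tool y yaw 4.6730174244939695
[0.12148551 0.06297787 0.10447501] [437.25898159  37.63155875]
```

View pics/w1.png

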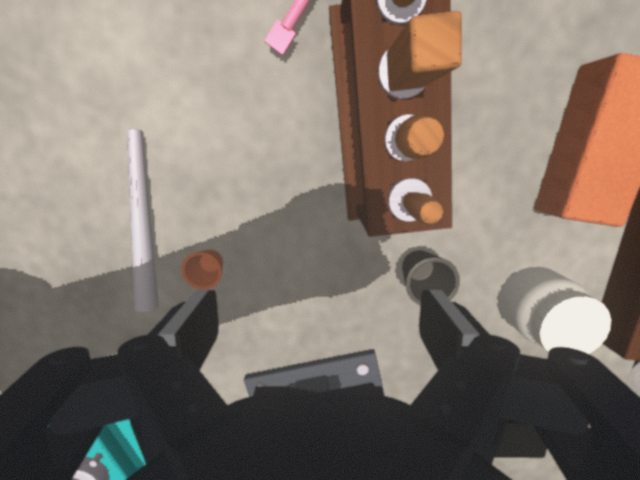

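The wrist view shows the square handle's top at about (436,40), against a predicted (437,38), so the estimate holds.

Call:
step_arm([
  {"dx": 0, "dy": 0, "dz": 0, "wx": 0, "wy": 0, "wz": -0.055, "hand": 1},
  {"dx": 0, "dy": 0, "dz": 0, "wx": 0, "wy": 0, "wz": -0.055, "hand": 1},
  {"dx": 0.0228, "dy": 0.0152, "dz": 0, "wx": 0, "wy": 0, "wz": 0, "hand": 1},
  {"dx": 0.0228, "dy": 0.0152, "dz": 0, "wx": 0, "wy": 0, "wz": 0, "hand": 1},
  {"dx": 0.0228, "dy": 0.0152, "dz": 0, "wx": 0, "wy": 0, "wz": 0, "hand": 1},
  {"dx": 0.0228, "dy": 0.0152, "dz": 0, "wx": 0, "wy": 0, "wz": 0, "hand": 1},
  {"dx": 0.0228, "dy": 0.0152, "dz": 0, "wx": 0, "wy": 0, "wz": 0, "hand": 1},
  {"dx": 0, "dy": 0, "dz": 0, "wx": 0, "wy": 0, "wz": 0, "hand": 1},
  {"dx": 0, "dy": 0, "dz": 0, "wx": 0, "wy": 0, "wz": 0, "hand": 1},
])

```text
time: 3.45
position: [0.5867, 0.1932, 0.4041]
orientation: [[-0.175, 0.985, -0.001], [0.985, 0.175, 0.001], [0.001, -0.001, -1.0]]
wrist_force: [-0.4, -0.2, -0.1]
width: 0.0857
finger_force: 0.0
```

```bash
cat >> h.py <<'E'
def rel(x,y,z):
    st=r.read_state();R=st['orientation'];p=st['position']
    print('t',st['time'],'p',p.round(4),'yawy',np.degrees(np.arctan2(R[1,1],R[0,1])).round(2),'tilt',R[:2,2].round(4),'F',st['wrist_force'].round(1),'w',round(st['width'],4),'j7',st['joint_positions'][6].round(1))
    print('rel tool',(R.T@(np.array([x,y,z])-p)).round(4))
E
python3 - <<'E'
from h import *
rel(.5847,.1924,.3)
s=shot('wrist','w2')
# orange handle tops
h=cv2.cvtColor(s['pixels'],cv2.COLOR_RGB2HSV)
m=cv2.inRange(h,(8,140,150),(20,255,255))
for c in cv2.findContours(m,cv2.RETR_EXTERNAL,cv2.CHAIN_APPROX_SIMPLE)[0]:
    if cv2.contourArea(c)>150:
        rr=cv2.minAreaRect(c); print(rr,cv2.contourArea(c),plane(s,*rr[0],.174))
print(proj(s,[.5847,.1924,.174]))
E
```

```text
t 3.45 p [0.5867 0.1932 0.4041] yawy 10.06 tilt [-0.0011  0.0006] F [-0.4 -0.2 -0.1] w 0.0857 j7 -25.4
rel tool [-0.0005 -0.002   0.1041]
((523.378173828125, 279.38385009765625), (59.345462799072266, 134.28573608398438), 25.20112419128418) 7007.5 [0.71569393 0.20219891 0.174     ]
((316.2326354980469, 180.32675170898438), (28.35856056213379, 30.249130249023438), 84.2894058227539) 573.0 [0.57636694 0.2399837  0.174     ]
[316.04287738 259.01071725]
```

View pics/w2.png

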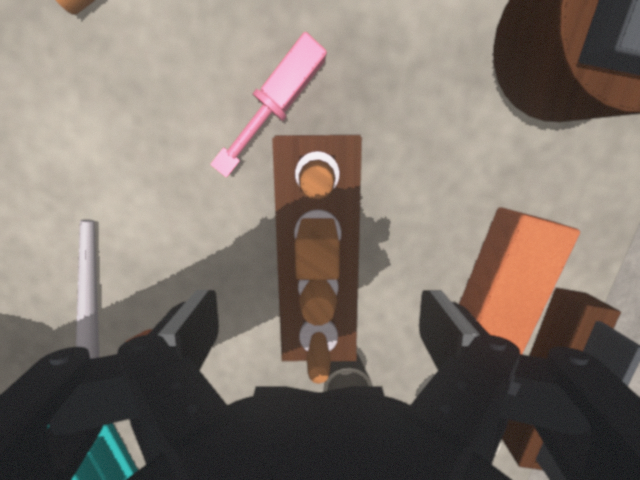

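The wrist view now shows the driver top centred at about (318,257), between the fingers and in line with them; the pink driver lies flat on the table. Next I descend and grip.

Call:
step_arm([
  {"dx": 0, "dy": -0.001, "dz": 0.026, "wx": 0, "wy": 0, "wz": -0.015, "hand": 1},
  {"dx": 0, "dy": 0, "dz": 0.026, "wx": 0, "wy": 0, "wz": 0, "hand": 1},
  {"dx": 0, "dy": 0, "dz": 0.026, "wx": 0, "wy": 0, "wz": 0, "hand": 1},
  {"dx": 0, "dy": 0, "dz": 0.026, "wx": 0, "wy": 0, "wz": 0, "hand": 1},
  {"dx": 0, "dy": 0, "dz": 0, "wx": 0, "wy": 0, "wz": 0, "hand": 1},
  {"dx": 0, "dy": 0, "dz": 0, "wx": 0, "wy": 0, "wz": 0, "hand": 1},
])

```text
time: 4.0
position: [0.5857, 0.1906, 0.3005]
orientation: [[-0.188, 0.982, -0.002], [0.982, 0.188, -0.001], [-0.0, -0.002, -1.0]]
wrist_force: [-1.5, -0.0, 0.5]
width: 0.0856
finger_force: 0.0
```

Run:
```python
from h import *
rel(.5847,.1924,.3)
```

```text
t 4.0 p [0.5857 0.1906 0.3005] yawy 10.84 tilt [-0.0018 -0.0008] F [-1.5 -0.   0.5] w 0.0856 j7 -28.2
rel tool [ 0.0019 -0.0006  0.0005]
```

Call:
step_arm([
  {"dx": 0.0015, "dy": 0, "dz": 0, "wx": 0, "wy": 0, "wz": 0, "hand": 1},
  {"dx": 0, "dy": 0, "dz": 0, "wx": 0, "wy": 0, "wz": 0, "hand": -0.2},
  {"dx": 0, "dy": 0, "dz": 0, "wx": 0, "wy": 0, "wz": 0, "hand": -1},
  {"dx": 0, "dy": 0, "dz": 0, "wx": 0, "wy": 0, "wz": 0, "hand": -1},
  {"dx": 0, "dy": 0, "dz": 0, "wx": 0, "wy": 0, "wz": 0, "hand": -1},
  {"dx": 0, "dy": 0, "dz": 0, "wx": 0, "wy": 0, "wz": 0, "hand": -1},
  {"dx": 0, "dy": 0, "dz": 0, "wx": 0, "wy": 0, "wz": 0, "hand": -1},
  {"dx": 0, "dy": 0, "dz": 0, "wx": 0, "wy": 0, "wz": 0, "hand": -1},
  {"dx": 0, "dy": 0, "dz": 0, "wx": 0, "wy": 0, "wz": 0, "hand": -1},
], newtons=60)

```text
time: 4.75
position: [0.5856, 0.1931, 0.3012]
orientation: [[-0.19, 0.982, 0.0], [0.982, 0.19, -0.0], [-0.0, 0.0, -1.0]]
wrist_force: [-1.5, -1.0, 5.5]
width: 0.0274
finger_force: 59.2
```

Run:
```python
from h import *
rel(.5847,.1924,.3)
```

```text
t 4.75 p [0.5856 0.1931 0.3012] yawy 10.94 tilt [ 0.0004 -0.    ] F [-1.5 -1.   5.5] w 0.0274 j7 -28.3
rel tool [-0.0005 -0.001   0.0012]
```

Gripped at a width of 27.4 mm. The return pose is TCP (0.5856, 0.1931, 0.301), yaw 10.9°. Lifting.

Call:
step_arm([
  {"dx": 0, "dy": 0, "dz": -0.008, "wx": 0, "wy": 0, "wz": 0, "hand": -1},
  {"dx": 0, "dy": 0, "dz": -0.015, "wx": 0, "wy": 0, "wz": 0, "hand": -1},
  {"dx": 0, "dy": 0, "dz": -0.02, "wx": 0, "wy": 0, "wz": 0, "hand": -1},
  {"dx": 0, "dy": 0, "dz": -0.02, "wx": 0, "wy": 0, "wz": 0, "hand": -1},
  {"dx": 0, "dy": 0, "dz": -0.02, "wx": 0, "wy": 0, "wz": 0, "hand": -1},
  {"dx": 0, "dy": 0, "dz": -0.02, "wx": 0, "wy": 0, "wz": 0, "hand": -1},
  {"dx": 0, "dy": 0, "dz": -0.02, "wx": 0, "wy": 0, "wz": 0, "hand": -1},
  {"dx": 0, "dy": 0, "dz": -0.02, "wx": 0, "wy": 0, "wz": 0, "hand": -1},
  {"dx": 0, "dy": 0, "dz": -0.02, "wx": 0, "wy": 0, "wz": 0, "hand": -1},
  {"dx": 0, "dy": 0, "dz": -0.01, "wx": 0, "wy": 0, "wz": 0, "hand": -1},
])

```text
time: 5.58
position: [0.5854, 0.1934, 0.4765]
orientation: [[-0.19, 0.982, 0.002], [0.982, 0.19, 0.001], [0.0, 0.002, -1.0]]
wrist_force: [0.1, -0.8, -1.5]
width: 0.0274
finger_force: 59.1
```

Run:
```python
from h import *
rel(.5544,-.2005,.45)
```

```text
t 5.5833 p [0.5854 0.1934 0.4765] yawy 10.96 tilt [0.0023 0.0008] F [ 0.1 -0.8 -1.5] w 0.0274 j7 -22.7
rel tool [-0.3808 -0.1054  0.0261]
```

Call:
step_arm([
  {"dx": -0.02, "dy": -0.0055, "dz": 0, "wx": 0, "wy": 0, "wz": 0, "hand": -1},
  {"dx": -0.034, "dy": -0.0095, "dz": 0, "wx": 0, "wy": 0, "wz": 0, "hand": -1},
  {"dx": -0.034, "dy": -0.0095, "dz": 0, "wx": 0, "wy": 0, "wz": 0, "hand": -1},
  {"dx": -0.034, "dy": -0.0095, "dz": 0, "wx": 0, "wy": 0, "wz": 0, "hand": -1},
  {"dx": -0.034, "dy": -0.0095, "dz": 0, "wx": 0, "wy": 0, "wz": 0, "hand": -1},
  {"dx": -0.034, "dy": -0.0095, "dz": 0, "wx": 0, "wy": 0, "wz": 0, "hand": -1},
  {"dx": -0.034, "dy": -0.0095, "dz": 0, "wx": 0, "wy": 0, "wz": 0, "hand": -1},
  {"dx": -0.034, "dy": -0.0095, "dz": 0, "wx": 0, "wy": 0, "wz": 0, "hand": -1},
  {"dx": -0.034, "dy": -0.0095, "dz": 0, "wx": 0, "wy": 0, "wz": 0, "hand": -1},
  {"dx": -0.02, "dy": -0.0055, "dz": 0, "wx": 0, "wy": 0, "wz": 0, "hand": -1},
])

```text
time: 6.42
position: [0.5585, -0.1338, 0.4734]
orientation: [[-0.186, 0.982, -0.001], [0.982, 0.186, -0.001], [-0.001, -0.001, -1.0]]
wrist_force: [-0.8, -0.3, -1.1]
width: 0.0276
finger_force: 59.2
```

Call:
step_arm([
  {"dx": -0.034, "dy": -0.009, "dz": 0, "wx": 0, "wy": 0, "wz": 0, "hand": -1},
  {"dx": -0.034, "dy": -0.009, "dz": 0, "wx": 0, "wy": 0, "wz": 0, "hand": -1},
  {"dx": 0, "dy": 0, "dz": 0, "wx": 0, "wy": 0, "wz": -0.115, "hand": -1},
  {"dx": 0, "dy": 0, "dz": 0, "wx": 0, "wy": 0, "wz": -0.115, "hand": -1},
  {"dx": 0, "dy": 0, "dz": 0, "wx": 0, "wy": 0, "wz": -0.115, "hand": -1},
  {"dx": 0, "dy": 0, "dz": 0, "wx": 0, "wy": 0, "wz": -0.115, "hand": -1},
  {"dx": 0, "dy": 0, "dz": 0, "wx": 0, "wy": 0, "wz": -0.115, "hand": -1},
  {"dx": 0, "dy": 0, "dz": 0, "wx": 0, "wy": 0, "wz": 0, "hand": -1},
  {"dx": 0, "dy": 0, "dz": 0, "wx": 0, "wy": 0, "wz": 0, "hand": -1},
])

```text
time: 7.17
position: [0.5545, -0.2, 0.4735]
orientation: [[-0.691, 0.723, -0.0], [0.723, 0.691, 0.0], [0.001, -0.0, -1.0]]
wrist_force: [-0.5, -0.6, -2.1]
width: 0.0273
finger_force: 59.2
```

Run:
```python
from h import *
rel(.5544,-.2005,.45)
for c in ['scene','side']: shot(c,c+'1')
a=cv2.imread('pics/scene1.png');b=cv2.imread('pics/side1.png')
R=lambda im,x,y,w,h:cv2.resize(im[y:y+h,x:x+w],(400,400),interpolation=cv2.INTER_CUBIC)
cv2.imwrite('pics/c2.png',np.hstack([R(a,180,170,120,120),R(b,240,105,120,120)]))
for c in ['scene1','side1']: 
  s=load(c); print(c,proj(s,[.5544,-.2005,.106]),proj(s,[*r.read_state()['position'][:2],r.read_state()['position'][2]-.281]))
```

```text
t 7.1667 p [ 0.5545 -0.2     0.4735] yawy 43.68 tilt [-0.0004  0.0004] F [-0.5 -0.6 -2.1] w 0.0273 j7 49.6
rel tool [-0.0003 -0.0004  0.0235]
scene1 [234.68698177 262.63617286] [228.63942404 236.10898019]
side1 [295.31361401 205.53656169] [293.98601692 179.91931614]
```

View pics/c2.png

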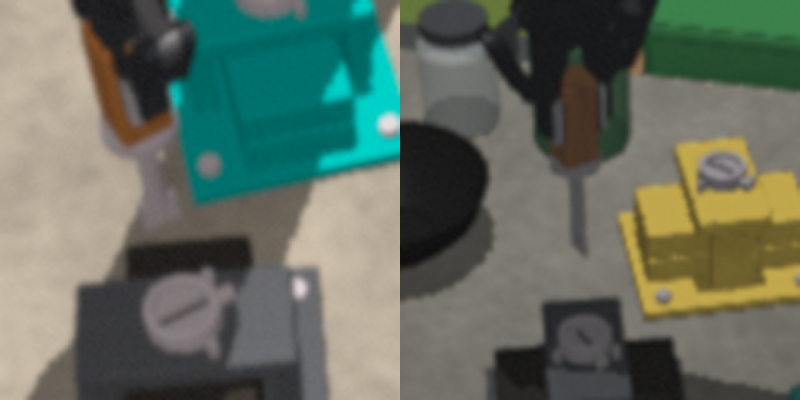

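The tip appears at scene (227.5,236.5) and side (295,180.5), within about 1 px of prediction. I'll go down to 15 mm above the rim and compare again.

Call:
step_arm([
  {"dx": 0, "dy": 0, "dz": 0.02, "wx": 0, "wy": 0, "wz": 0, "hand": -1},
  {"dx": 0, "dy": 0, "dz": 0.02, "wx": 0, "wy": 0, "wz": 0, "hand": -1},
  {"dx": 0, "dy": 0, "dz": 0.015, "wx": 0, "wy": 0, "wz": 0, "hand": -1},
  {"dx": 0, "dy": 0, "dz": 0.0125, "wx": 0, "wy": 0, "wz": 0, "hand": -1},
  {"dx": 0, "dy": 0, "dz": 0, "wx": 0, "wy": 0, "wz": 0, "hand": -1},
  {"dx": 0, "dy": 0, "dz": 0, "wx": 0, "wy": 0, "wz": 0, "hand": -1},
])

```text
time: 7.77
position: [0.5547, -0.1999, 0.4062]
orientation: [[-0.693, 0.721, -0.001], [0.721, 0.693, 0.0], [0.001, -0.0, -1.0]]
wrist_force: [-0.3, 0.4, -0.0]
width: 0.0274
finger_force: 59.1
```

Run:
```python
from h import *
rel(.5544,-.2005,.406)
for c in ['scene','side']: shot(c,c+'2')
a=cv2.imread('pics/scene2.png');b=cv2.imread('pics/side2.png')
R=lambda im,x,y,w,h:cv2.resize(im[y:y+h,x:x+w],(400,400),interpolation=cv2.INTER_CUBIC)
cv2.imwrite('pics/c3.png',np.hstack([R(a,205,225,50,50),R(b,270,165,50,50)]))
for c in ['scene2','side2']: 
  s=load(c); print(c,proj(s,[.5544,-.2005,.106]),proj(s,[*r.read_state()['position'][:2],r.read_state()['position'][2]-.281]))
```

```text
t 7.7667 p [ 0.5547 -0.1999  0.4062] yawy 43.83 tilt [-0.0006  0.0004] F [-0.3  0.4 -0. ] w 0.0274 j7 47.7
rel tool [-0.0003 -0.0006  0.0002]
scene2 [234.68698177 262.63617286] [233.5381485  256.99691311]
side2 [295.31361401 205.53656169] [294.81532609 199.87061168]
```

View pics/c3.png

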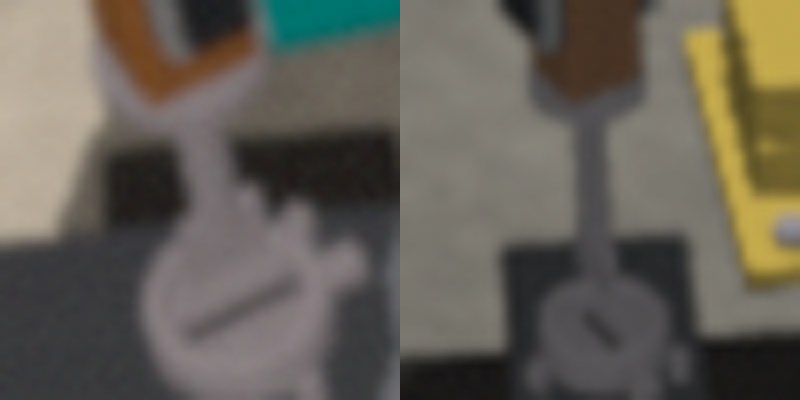

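The blade sits over the head in both views: tip at side (294.8,200), slot centre at (295.1,206), scene slot centre at (235.2,263.7). Lateral agreement is within about 0.5 px. Descending slowly.

Call:
step_arm([
  {"dx": -0.0003, "dy": -0.0005, "dz": 0.004, "wx": 0, "wy": 0, "wz": 0, "hand": -1},
  {"dx": 0, "dy": 0, "dz": 0.005, "wx": 0, "wy": 0, "wz": 0, "hand": -1},
  {"dx": 0, "dy": 0, "dz": 0.004, "wx": 0, "wy": 0, "wz": 0, "hand": -1},
  {"dx": 0, "dy": 0, "dz": 0.002, "wx": 0, "wy": 0, "wz": 0, "hand": -1},
  {"dx": 0, "dy": 0, "dz": 0.001, "wx": 0, "wy": 0, "wz": 0, "hand": -1},
  {"dx": 0, "dy": 0, "dz": 0.001, "wx": 0, "wy": 0, "wz": 0, "hand": -1},
  {"dx": 0, "dy": 0, "dz": 0.001, "wx": 0, "wy": 0, "wz": 0, "hand": -1},
  {"dx": 0, "dy": 0, "dz": 0.001, "wx": 0, "wy": 0, "wz": 0, "hand": -1},
  {"dx": 0, "dy": 0, "dz": 0.001, "wx": 0, "wy": 0, "wz": 0, "hand": -1},
])

```text
time: 8.62
position: [0.5544, -0.2005, 0.3862]
orientation: [[-0.693, 0.721, 0.0], [0.721, 0.693, -0.0], [-0.0, 0.0, -1.0]]
wrist_force: [0.4, -0.2, -0.6]
width: 0.0275
finger_force: 59.1
```

Call:
step_arm([
  {"dx": 0, "dy": 0, "dz": 0.001, "wx": 0, "wy": 0, "wz": 0, "hand": -1},
  {"dx": 0, "dy": 0, "dz": 0.001, "wx": 0, "wy": 0, "wz": 0, "hand": -1},
  {"dx": 0, "dy": 0, "dz": 0.001, "wx": 0, "wy": 0, "wz": 0, "hand": -1},
])

```text
time: 8.87
position: [0.5544, -0.2005, 0.3831]
orientation: [[-0.693, 0.721, -0.0], [0.721, 0.693, 0.0], [0.0, -0.0, -1.0]]
wrist_force: [0.4, 0.3, -1.5]
width: 0.0274
finger_force: 59.1
```

Call:
step_arm([
  {"dx": 0, "dy": 0, "dz": 0.001, "wx": 0, "wy": 0, "wz": 0, "hand": -1},
  {"dx": 0, "dy": 0, "dz": 0.001, "wx": 0, "wy": 0, "wz": 0, "hand": -1},
  {"dx": 0, "dy": 0, "dz": 0.0005, "wx": 0, "wy": 0, "wz": 0, "hand": -1},
  {"dx": 0, "dy": 0, "dz": 0, "wx": 0, "wy": 0, "wz": 0, "hand": -1},
])

```text
time: 9.2
position: [0.5544, -0.2005, 0.3805]
orientation: [[-0.693, 0.721, -0.0], [0.721, 0.693, 0.0], [0.0, -0.0, -1.0]]
wrist_force: [0.8, -0.2, -1.0]
width: 0.0276
finger_force: 59.1
```

The blade is about 6.5 mm down in the slot with no contact force. Turning clockwise.

Call:
step_arm([
  {"dx": 0, "dy": 0, "dz": 0, "wx": 0, "wy": 0, "wz": 0, "hand": -1},
  {"dx": 0, "dy": 0, "dz": 0, "wx": 0, "wy": 0, "wz": 0.05, "hand": -1},
  {"dx": 0, "dy": 0, "dz": 0, "wx": 0, "wy": 0, "wz": 0.05, "hand": -1},
  {"dx": 0, "dy": 0, "dz": 0, "wx": 0, "wy": 0, "wz": 0.05, "hand": -1},
  {"dx": 0, "dy": 0, "dz": 0, "wx": 0, "wy": 0, "wz": 0.05, "hand": -1},
  {"dx": 0, "dy": 0, "dz": 0, "wx": 0, "wy": 0, "wz": 0.05, "hand": -1},
  {"dx": 0, "dy": 0, "dz": 0, "wx": 0, "wy": 0, "wz": 0.05, "hand": -1},
  {"dx": 0, "dy": 0, "dz": 0, "wx": 0, "wy": 0, "wz": 0.05, "hand": -1},
  {"dx": 0, "dy": 0, "dz": 0, "wx": 0, "wy": 0, "wz": 0.05, "hand": -1},
])

```text
time: 9.95
position: [0.5543, -0.2005, 0.3807]
orientation: [[-0.356, 0.935, -0.0], [0.935, 0.356, -0.0], [0.0, -0.0, -1.0]]
wrist_force: [-0.4, -1.1, -1.2]
width: 0.0273
finger_force: 59.1
```

Run:
```python
from h import *
rel(.5544,-.2005,.3805); print(r.read_state()['moment'])
```

```text
t 9.95 p [ 0.5543 -0.2005  0.3807] yawy 20.83 tilt [-0.0003 -0.0001] F [-0.4 -1.1 -1.2] w 0.0273 j7 25.8
rel tool [0.     0.0001 0.0002]
[-0.11361144  0.04744046  0.10503321]
```

The moment reads 0.105 N m, so the screw is turning. Continuing.

Call:
step_arm([
  {"dx": 0, "dy": 0, "dz": 0, "wx": 0, "wy": 0, "wz": 0.08, "hand": -1},
  {"dx": 0, "dy": 0, "dz": 0, "wx": 0, "wy": 0, "wz": 0.08, "hand": -1},
  {"dx": 0, "dy": 0, "dz": 0, "wx": 0, "wy": 0, "wz": 0.08, "hand": -1},
  {"dx": 0, "dy": 0, "dz": 0, "wx": 0, "wy": 0, "wz": 0.08, "hand": -1},
  {"dx": 0, "dy": 0, "dz": 0, "wx": 0, "wy": 0, "wz": 0.08, "hand": -1},
  {"dx": 0, "dy": 0, "dz": 0, "wx": 0, "wy": 0, "wz": 0.08, "hand": -1},
  {"dx": 0, "dy": 0, "dz": 0, "wx": 0, "wy": 0, "wz": 0.08, "hand": -1},
  {"dx": 0, "dy": 0, "dz": 0, "wx": 0, "wy": 0, "wz": 0.08, "hand": -1},
  {"dx": 0, "dy": 0, "dz": 0, "wx": 0, "wy": 0, "wz": 0.06, "hand": -1},
  {"dx": 0, "dy": 0, "dz": 0, "wx": 0, "wy": 0, "wz": 0.04, "hand": -1},
])

```text
time: 10.78
position: [0.5549, -0.2005, 0.3808]
orientation: [[0.368, 0.93, 0.002], [0.93, -0.368, -0.0], [0.0, 0.002, -1.0]]
wrist_force: [5.0, -1.6, -5.5]
width: 0.0271
finger_force: 59.3
```

Run:
```python
from h import *
rel(.5544,-.2005,.3805); print(r.read_state()['moment'])
```

```text
t 10.7833 p [ 0.5549 -0.2005  0.3808] yawy -21.61 tilt [ 0.0018 -0.0003] F [ 5.  -1.6 -5.5] w 0.0271 j7 -13.3
rel tool [-0.0002 -0.0004  0.0003]
[-0.44891974 -1.80389086  0.14801908]
```

Call:
step_arm([
  {"dx": 0, "dy": 0, "dz": 0, "wx": 0, "wy": 0, "wz": 0.03, "hand": -1},
  {"dx": 0, "dy": 0, "dz": 0, "wx": 0, "wy": 0, "wz": 0.03, "hand": -1},
  {"dx": 0, "dy": 0, "dz": 0, "wx": 0, "wy": 0, "wz": 0.03, "hand": -1},
  {"dx": 0, "dy": 0, "dz": 0, "wx": 0, "wy": 0, "wz": 0.03, "hand": -1},
  {"dx": 0, "dy": 0, "dz": 0, "wx": 0, "wy": 0, "wz": 0.03, "hand": -1},
  {"dx": 0, "dy": 0, "dz": 0, "wx": 0, "wy": 0, "wz": 0, "hand": -1},
])

```text
time: 11.28
position: [0.5549, -0.2006, 0.3808]
orientation: [[0.502, 0.865, 0.002], [0.865, -0.502, -0.0], [0.001, 0.002, -1.0]]
wrist_force: [6.0, -2.3, -6.7]
width: 0.027
finger_force: 59.4
```

Run:
```python
from h import *
rel(.5544,-.2005,.3805); print(r.read_state()['moment'])
```

```text
t 11.2833 p [ 0.5549 -0.2006  0.3808] yawy -30.13 tilt [ 0.0021 -0.0004] F [ 6.  -2.3 -6.7] w 0.027 j7 -21.1
rel tool [-0.0002 -0.0005  0.0003]
[-0.59180034 -1.98749287  0.11631796]
```

Call:
step_arm([
  {"dx": 0, "dy": 0, "dz": 0, "wx": 0, "wy": 0, "wz": 0.02, "hand": -1},
  {"dx": 0, "dy": 0, "dz": 0, "wx": 0, "wy": 0, "wz": 0.02, "hand": -1},
  {"dx": 0, "dy": 0, "dz": 0, "wx": 0, "wy": 0, "wz": 0.02, "hand": -1},
  {"dx": 0, "dy": 0, "dz": 0, "wx": 0, "wy": 0, "wz": 0, "hand": -1},
])

```text
time: 11.62
position: [0.555, -0.2006, 0.3808]
orientation: [[0.552, 0.834, 0.002], [0.834, -0.552, -0.001], [0.001, 0.002, -1.0]]
wrist_force: [5.7, -3.2, -6.2]
width: 0.0271
finger_force: 59.4
```

Run:
```python
from h import *
rel(.5544,-.2005,.3805); print(r.read_state()['moment'])
```

```text
t 11.6167 p [ 0.555  -0.2006  0.3808] yawy -33.53 tilt [ 0.0022 -0.0005] F [ 5.7 -3.2 -6.2] w 0.0271 j7 -24.3
rel tool [-0.0002 -0.0005  0.0003]
[-0.68762039 -2.13226879  0.16637466]
```

Call:
step_arm([
  {"dx": 0, "dy": 0, "dz": 0, "wx": 0, "wy": 0, "wz": 0.02, "hand": -1},
  {"dx": 0, "dy": 0, "dz": 0, "wx": 0, "wy": 0, "wz": 0.02, "hand": -1},
  {"dx": 0, "dy": 0, "dz": 0, "wx": 0, "wy": 0, "wz": 0.02, "hand": -1},
  {"dx": 0, "dy": 0, "dz": 0, "wx": 0, "wy": 0, "wz": 0, "hand": -1},
])

```text
time: 11.95
position: [0.555, -0.2006, 0.3808]
orientation: [[0.601, 0.799, 0.002], [0.799, -0.601, -0.001], [0.001, 0.002, -1.0]]
wrist_force: [7.0, -2.0, -8.3]
width: 0.0275
finger_force: 59.5
```

Run:
```python
from h import *
rel(.5544,-.2005,.3805); print(r.read_state()['moment'])
a=shot('scene','scene3')['pixels'];b=shot('side','side3')['pixels']
R=lambda im,x,y,w,h:cv2.resize(im[y:y+h,x:x+w],(400,400),interpolation=cv2.INTER_CUBIC)[:,:,::-1]
cv2.imwrite('pics/c4.png',np.hstack([R(a,205,225,60,60),R(b,265,165,60,60)]))
```

```text
t 11.95 p [ 0.555  -0.2006  0.3808] yawy -36.94 tilt [ 0.0024 -0.0007] F [ 7.  -2.  -8.3] w 0.0275 j7 -27.5
rel tool [-0.0003 -0.0006  0.0003]
[-0.84851449 -2.31945778  0.40634024]
```

View pics/c4.png

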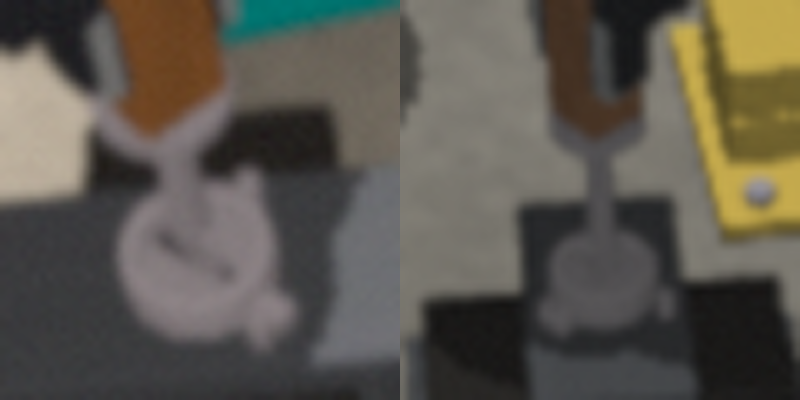

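The lug now sits against the stop pin, at crop (270,315), and the moment has risen to 0.41 N m, so the screw is home. I'll back off within the play and lift.

Call:
step_arm([
  {"dx": 0, "dy": 0, "dz": 0, "wx": 0, "wy": 0, "wz": -0.05, "hand": -1},
  {"dx": 0, "dy": 0, "dz": 0, "wx": 0, "wy": 0, "wz": -0.05, "hand": -1},
  {"dx": 0, "dy": 0, "dz": 0, "wx": 0, "wy": 0, "wz": -0.05, "hand": -1},
  {"dx": 0, "dy": 0, "dz": 0, "wx": 0, "wy": 0, "wz": 0, "hand": -1},
  {"dx": 0, "dy": 0, "dz": -0.004, "wx": 0, "wy": 0, "wz": 0, "hand": -1},
  {"dx": 0, "dy": 0, "dz": -0.005, "wx": 0, "wy": 0, "wz": 0, "hand": -1},
  {"dx": 0, "dy": 0, "dz": -0.01, "wx": 0, "wy": 0, "wz": 0, "hand": -1},
  {"dx": 0, "dy": 0, "dz": -0.02, "wx": 0, "wy": 0, "wz": 0, "hand": -1},
  {"dx": 0, "dy": 0, "dz": -0.03, "wx": 0, "wy": 0, "wz": 0, "hand": -1},
  {"dx": 0, "dy": 0, "dz": -0.027, "wx": 0, "wy": 0, "wz": 0, "hand": -1},
])

```text
time: 12.88
position: [0.5541, -0.2003, 0.4786]
orientation: [[0.475, 0.88, -0.001], [0.88, -0.475, 0.0], [0.0, -0.001, -1.0]]
wrist_force: [0.4, 0.6, -1.6]
width: 0.0273
finger_force: 60.6
```

Run:
```python
from h import *
rel(.5544,-.2005,.3805); print(r.read_state()['moment'])
```

```text
t 12.8833 p [ 0.5541 -0.2003  0.4786] yawy -28.36 tilt [-0.0007  0.0004] F [ 0.4  0.6 -1.6] w 0.0273 j7 -17.6
rel tool [-0.0001  0.0004  0.0981]
[0.01109782 0.00852604 0.08298042]
```

Call:
step_arm([
  {"dx": 0, "dy": 0, "dz": 0, "wx": 0, "wy": 0, "wz": -0.098, "hand": -1},
  {"dx": 0, "dy": 0, "dz": 0, "wx": 0, "wy": 0, "wz": -0.098, "hand": -1},
  {"dx": 0, "dy": 0, "dz": 0, "wx": 0, "wy": 0, "wz": -0.098, "hand": -1},
  {"dx": 0, "dy": 0, "dz": 0, "wx": 0, "wy": 0, "wz": -0.098, "hand": -1},
  {"dx": 0, "dy": 0, "dz": 0, "wx": 0, "wy": 0, "wz": -0.098, "hand": -1},
  {"dx": 0, "dy": 0, "dz": 0, "wx": 0, "wy": 0, "wz": -0.098, "hand": -1},
  {"dx": 0, "dy": 0, "dz": 0, "wx": 0, "wy": 0, "wz": -0.098, "hand": -1},
  {"dx": 0, "dy": 0, "dz": 0, "wx": 0, "wy": 0, "wz": 0, "hand": -1},
])

```text
time: 13.55
position: [0.5542, -0.2004, 0.4773]
orientation: [[-0.195, 0.981, -0.0], [0.981, 0.195, 0.0], [0.0, -0.0, -1.0]]
wrist_force: [-0.2, -0.5, -1.6]
width: 0.0274
finger_force: 60.7
```

Run:
```python
from h import *
rel(.5854,.1931,.4765)
```

```text
t 13.55 p [ 0.5542 -0.2004  0.4773] yawy 11.24 tilt [-0.0002  0.0001] F [-0.2 -0.5 -1.6] w 0.0274 j7 20.1
rel tool [0.3799 0.1073 0.0008]
```

Call:
step_arm([
  {"dx": 0.02, "dy": 0.0056, "dz": 0, "wx": 0, "wy": 0, "wz": 0, "hand": -1},
  {"dx": 0.034, "dy": 0.0096, "dz": 0, "wx": 0, "wy": 0, "wz": 0, "hand": -1},
  {"dx": 0.034, "dy": 0.0096, "dz": 0, "wx": 0, "wy": 0, "wz": 0, "hand": -1},
  {"dx": 0.034, "dy": 0.0096, "dz": 0, "wx": 0, "wy": 0, "wz": 0, "hand": -1},
  {"dx": 0.034, "dy": 0.0096, "dz": 0, "wx": 0, "wy": 0, "wz": 0, "hand": -1},
  {"dx": 0.034, "dy": 0.0096, "dz": 0, "wx": 0, "wy": 0, "wz": 0, "hand": -1},
  {"dx": 0.034, "dy": 0.0096, "dz": 0, "wx": 0, "wy": 0, "wz": 0, "hand": -1},
  {"dx": 0.034, "dy": 0.0096, "dz": 0, "wx": 0, "wy": 0, "wz": 0, "hand": -1},
  {"dx": 0.034, "dy": 0.0096, "dz": 0, "wx": 0, "wy": 0, "wz": 0, "hand": -1},
  {"dx": 0.034, "dy": 0.0096, "dz": 0, "wx": 0, "wy": 0, "wz": 0, "hand": -1},
])

```text
time: 14.38
position: [0.5822, 0.1388, 0.4773]
orientation: [[-0.186, 0.983, 0.0], [0.983, 0.186, -0.0], [-0.0, 0.0, -1.0]]
wrist_force: [1.1, -1.7, -1.6]
width: 0.0274
finger_force: 60.7
```

Call:
step_arm([
  {"dx": 0.034, "dy": 0.0096, "dz": 0, "wx": 0, "wy": 0, "wz": 0, "hand": -1},
  {"dx": 0.02, "dy": 0.0056, "dz": 0, "wx": 0, "wy": 0, "wz": 0.006, "hand": -1},
  {"dx": 0, "dy": 0, "dz": 0, "wx": 0, "wy": 0, "wz": 0, "hand": -1},
  {"dx": 0, "dy": 0, "dz": 0, "wx": 0, "wy": 0, "wz": 0, "hand": -1},
])

```text
time: 14.72
position: [0.5868, 0.1943, 0.4768]
orientation: [[-0.184, 0.983, -0.001], [0.983, 0.184, 0.0], [0.0, -0.001, -1.0]]
wrist_force: [0.2, -0.8, -1.8]
width: 0.0273
finger_force: 60.7
```

Run:
```python
from h import *
rel(.5856,.1931,.3012)
a=shot('scene','scene4')['pixels'];b=shot('side','side4')['pixels']
R=lambda im,x,y,w,h:cv2.resize(im[y:y+h,x:x+w],(400,400),interpolation=cv2.INTER_CUBIC)[:,:,::-1]
cv2.imwrite('pics/c5.png',np.hstack([R(a,210,240,50,50),R(b,170,210,130,130)]))
```

```text
t 14.7167 p [0.5868 0.1943 0.4768] yawy 10.58 tilt [-0.0006  0.0001] F [ 0.2 -0.8 -1.8] w 0.0273 j7 -22.3
rel tool [-0.001  -0.0013  0.1756]
```

View pics/c5.png

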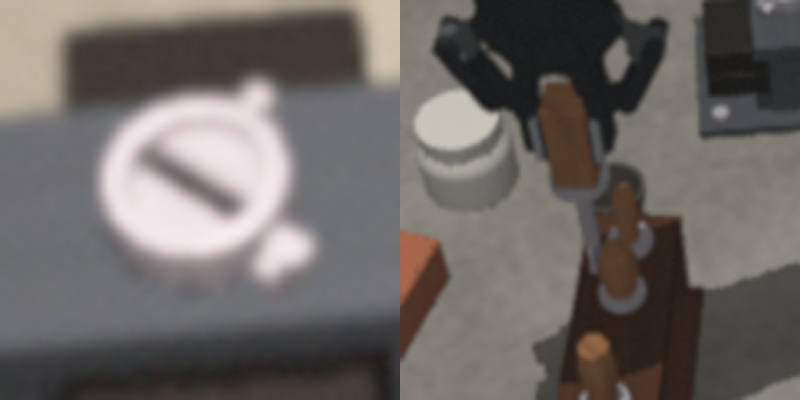

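The screw is home with its lug on the pin at crop (285,250), and the driver hangs straight above its hole. Now lowering it.

Call:
step_arm([
  {"dx": -0.001, "dy": -0.0012, "dz": 0.015, "wx": 0, "wy": 0, "wz": -0.006, "hand": -1},
  {"dx": 0, "dy": 0, "dz": 0.02, "wx": 0, "wy": 0, "wz": 0, "hand": -1},
  {"dx": 0, "dy": 0, "dz": 0.02, "wx": 0, "wy": 0, "wz": 0, "hand": -1},
  {"dx": 0, "dy": 0, "dz": 0.015, "wx": 0, "wy": 0, "wz": 0, "hand": -1},
  {"dx": 0, "dy": 0, "dz": 0.005, "wx": 0, "wy": 0, "wz": 0, "hand": -1},
  {"dx": 0, "dy": 0, "dz": 0, "wx": 0, "wy": 0, "wz": 0, "hand": -1},
])

```text
time: 15.32
position: [0.5862, 0.1906, 0.4009]
orientation: [[-0.188, 0.982, -0.002], [0.982, 0.188, -0.001], [-0.0, -0.002, -1.0]]
wrist_force: [-0.1, -0.4, -1.0]
width: 0.0275
finger_force: 60.7
```

Run:
```python
from h import *
rel(.5856,.1931,.3012)
```

```text
t 15.3167 p [0.5862 0.1906 0.4009] yawy 10.86 tilt [-0.0016 -0.0008] F [-0.1 -0.4 -1. ] w 0.0275 j7 -23.7
rel tool [0.0026 0.     0.0997]
```

Call:
step_arm([
  {"dx": 0.0022, "dy": 0, "dz": 0, "wx": 0, "wy": 0, "wz": 0, "hand": -1},
  {"dx": 0, "dy": 0, "dz": 0.005, "wx": 0, "wy": 0, "wz": 0, "hand": -1},
  {"dx": 0, "dy": 0, "dz": 0.006, "wx": 0, "wy": 0, "wz": 0, "hand": -1},
  {"dx": 0, "dy": 0, "dz": 0.006, "wx": 0, "wy": 0, "wz": 0, "hand": -1},
  {"dx": 0, "dy": 0, "dz": 0, "wx": 0, "wy": 0, "wz": 0, "hand": -1},
])

```text
time: 15.73
position: [0.5855, 0.1937, 0.3834]
orientation: [[-0.191, 0.982, -0.001], [0.982, 0.191, -0.0], [-0.0, -0.001, -1.0]]
wrist_force: [-0.1, 0.3, -1.7]
width: 0.0274
finger_force: 60.7
```

Run:
```python
from h import *
rel(.5856,.1931,.3012)
```

```text
t 15.7333 p [0.5855 0.1937 0.3834] yawy 10.99 tilt [-0.0014 -0.0005] F [-0.1  0.3 -1.7] w 0.0274 j7 -24.4
rel tool [-0.0006  0.0001  0.0822]
```

Call:
step_arm([
  {"dx": 0, "dy": 0, "dz": 0.006, "wx": 0, "wy": 0, "wz": 0, "hand": -1},
  {"dx": 0, "dy": 0, "dz": 0.008, "wx": 0, "wy": 0, "wz": 0, "hand": -1},
  {"dx": 0, "dy": 0, "dz": 0.01, "wx": 0, "wy": 0, "wz": 0, "hand": -1},
  {"dx": 0, "dy": 0, "dz": 0.012, "wx": 0, "wy": 0, "wz": 0, "hand": -1},
  {"dx": 0, "dy": 0, "dz": 0.012, "wx": 0, "wy": 0, "wz": 0, "hand": -1},
  {"dx": 0, "dy": 0, "dz": 0.012, "wx": 0, "wy": 0, "wz": 0, "hand": -1},
  {"dx": 0, "dy": 0, "dz": 0.01, "wx": 0, "wy": 0, "wz": 0, "hand": -1},
  {"dx": 0, "dy": 0, "dz": 0.006, "wx": 0, "wy": 0, "wz": 0, "hand": -1},
  {"dx": 0, "dy": 0, "dz": 0.003, "wx": 0, "wy": 0, "wz": 0, "hand": -1},
  {"dx": 0, "dy": 0, "dz": 0, "wx": 0, "wy": 0, "wz": 0, "hand": -1},
])

```text
time: 16.57
position: [0.5856, 0.194, 0.305]
orientation: [[-0.191, 0.982, -0.001], [0.982, 0.191, -0.0], [0.0, -0.001, -1.0]]
wrist_force: [0.6, -0.2, -0.7]
width: 0.0275
finger_force: 60.7
```

Run:
```python
from h import *
rel(.5856,.1931,.3012)
```

```text
t 16.5667 p [0.5856 0.194  0.305 ] yawy 11.01 tilt [-0.0009 -0.0001] F [ 0.6 -0.2 -0.7] w 0.0275 j7 -27.1
rel tool [-0.0008 -0.0002  0.0038]
```

Inserted freely. I'll lower the last few millimetres, then release.

Call:
step_arm([
  {"dx": -0.0006, "dy": 0, "dz": 0.002, "wx": 0, "wy": 0, "wz": 0, "hand": -1},
  {"dx": 0, "dy": 0, "dz": 0.001, "wx": 0, "wy": 0, "wz": 0, "hand": -1},
  {"dx": 0, "dy": 0, "dz": 0.0005, "wx": 0, "wy": 0, "wz": 0, "hand": -1},
  {"dx": 0, "dy": 0, "dz": 0, "wx": 0, "wy": 0, "wz": 0, "hand": -1},
])

```text
time: 16.9
position: [0.5859, 0.1933, 0.3024]
orientation: [[-0.191, 0.982, 0.0], [0.982, 0.191, 0.0], [0.0, 0.0, -1.0]]
wrist_force: [-0.3, 0.3, -2.1]
width: 0.0272
finger_force: 60.7
```

Call:
step_arm([
  {"dx": 0, "dy": 0, "dz": 0, "wx": 0, "wy": 0, "wz": 0, "hand": 0},
  {"dx": 0, "dy": 0, "dz": 0, "wx": 0, "wy": 0, "wz": 0, "hand": 1},
  {"dx": 0, "dy": 0, "dz": 0, "wx": 0, "wy": 0, "wz": 0, "hand": 1},
  {"dx": 0, "dy": 0, "dz": 0, "wx": 0, "wy": 0, "wz": 0, "hand": 1},
  {"dx": 0, "dy": 0, "dz": 0, "wx": 0, "wy": 0, "wz": 0, "hand": 1},
  {"dx": 0, "dy": 0, "dz": 0, "wx": 0, "wy": 0, "wz": 0, "hand": 1},
  {"dx": 0, "dy": 0, "dz": 0, "wx": 0, "wy": 0, "wz": 0, "hand": 1},
])

```text
time: 17.48
position: [0.5858, 0.1934, 0.3022]
orientation: [[-0.191, 0.982, -0.0], [0.982, 0.191, 0.0], [0.0, -0.0, -1.0]]
wrist_force: [0.2, -0.4, 0.4]
width: 0.0852
finger_force: 0.0
```

Call:
step_arm([
  {"dx": 0, "dy": 0, "dz": -0.015, "wx": 0, "wy": 0, "wz": 0, "hand": 1},
  {"dx": 0, "dy": 0, "dz": -0.025, "wx": 0, "wy": 0, "wz": 0, "hand": 1},
  {"dx": 0, "dy": 0, "dz": -0.03, "wx": 0, "wy": 0, "wz": 0, "hand": 1},
  {"dx": 0, "dy": 0, "dz": -0.03, "wx": 0, "wy": 0, "wz": 0, "hand": 1},
  {"dx": 0, "dy": 0, "dz": -0.03, "wx": 0, "wy": 0, "wz": 0, "hand": 1},
  {"dx": 0, "dy": 0, "dz": -0.02, "wx": 0, "wy": 0, "wz": 0, "hand": 1},
  {"dx": 0, "dy": 0, "dz": 0, "wx": 0, "wy": 0, "wz": 0, "hand": 1},
])

```text
time: 18.07
position: [0.5861, 0.1939, 0.4567]
orientation: [[-0.191, 0.982, 0.006], [0.982, 0.191, 0.002], [0.001, 0.006, -1.0]]
wrist_force: [0.6, 0.4, 0.7]
width: 0.0853
finger_force: 0.0
```

Run:
```python
from h import *
s=shot('side','side5')
a,b=load('side0')['pixels'],s['pixels']
R=lambda im:cv2.resize(im[250:380,190:320],(400,400),interpolation=cv2.INTER_CUBIC)[:,:,::-1]
cv2.imwrite('pics/c6.png',np.hstack([R(a),R(b)]))
```

```text
(no output)
```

View pics/c6.png

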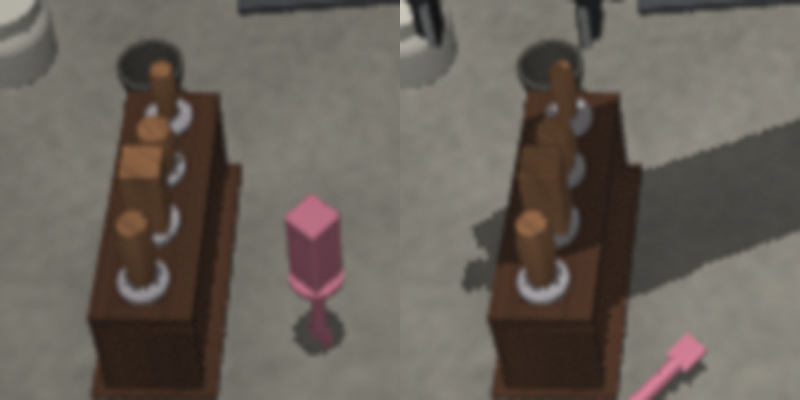

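The before/after side crops match: the driver is upright at (540,170) in its own hole and the other tools are unchanged. The pink look-alike toppled by itself, before the gripper came down near the rack.

```bash
python3 -c "
from cell import r
print(r.sign_off())"
```

```text
the job is handed in; nothing more can be done
None
```

The clamp screw is turned home against its stop, the screwdriver hangs released in the hole it came from, and the job is handed in (the hand-in gave no verdict).

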